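# Grease the drift and hold the inlet valve open

## Robot

A 6-joint arm with a two-finger parallel gripper is mounted at the origin on the work surface. World frame = base frame: x ahead of the robot, y to its left, z up, the work surface at z = 0. Lengths are in m, angles in rad, forces in N, time in s.
With the tool pointing down it reaches from about 0.425 to 0.95 m from the base axis. Payload 3.5 kg.
Tool frame: the origin (TCP) lies midway between the tips of the shut fingers; the grasp point (between the pads) lies 19 mm behind it; z points along the fingers, y is the line along which they close (so a half turn about z gives the same grasp; the last joint's range is limited). The gripper opens to 85 mm and grips with 20 to 120 N. Pads are 22 mm wide; open, the fingers measure 114 mm over their backs; the gripper's body (76 mm by 85 mm) begins 54 mm behind the grasp point. The pads swing forward as they close: fully open they stand 13 mm farther back than shut.
Start: joints at [-1.41, 0.286, 1.577, -0, 1.279, -0.15], TCP at [0.206, -0.643, 0.231] pointing down, gripper open.
Joint ranges: [-2.77, 2.77], [-0.9, 2.22], [0.21, 2.48], [-1.53, 4.67], [0.24, 2.81], [-2.84, 2.84]. Speed limits (rad/s): [2.79, 2.79, 3.14, 3.14, 3.14, 3.14].

## Interface

Orientations are given as a unit quaternion [x, y, z, w].
In Python, from plant import * gives the robot as it stands.
- The arm moves only by the tool move_arm, never from a script. Its argument "moves" is a list of rows, each a list of 3 entries, a list of its own where there are three numbers: the opening, from 0 (shut) to 1 (fully open), then the shift along the tool's x, y, z in m, then the turn, a rotation vector about the tool's x, y, z in rad. A call has exactly 10 rows; each row shifts and turns the commanded pose from where the row before left it, along the tool's axes as they then stand; what a row does not reach is not made up. A row lasts 1/12 s, in which the tool goes at most 41.7 mm and 7.16 degrees, less where a joint would pass 70% of its speed; a pose out of reach is approached as far as the arm can. A call is refused whole if a number of a shift passes 0.0417 or a number of a turn 0.125, either way. A call with a gripper value outside its range is refused whole. The fingers move at their own pace and stop on an object; "grip_force" is the grip in N (left out, the last holds). Time passes only in rows, so rows that do not move let the fingers close, or fill a call up. It gives the time, the measured TCP pose, the force, the opening and the grip force at its end, in the units of the state.
- get_state(): the state, without advancing time (a new reading comes with each control period).
- read_camera(name): name is "side" or "top"; returns the picture (480x640x3 uint8, red, green, blue); there is no depth.
- camera_params(name): a dict with "fx", "fy", "cx", "cy" (pixels), "rvec" (rotation vector, rad) and "tvec" (3), from world to camera coordinates, as OpenCV has them. Camera axes: x right, y down, z forward; pixel columns grow to the right and rows downward; lengths in m; the calibration is good to about 2 mm. A picture is of the moment at which its call begins. camera_params takes no time and is no camera call.
- sign_off(): hands the job in; it is judged then, once.
The state is a dict: "time": time; "qpos": joint angles; "dq": joint speeds; "joint_efforts": joint torques, N m; "eef_pos": TCP position; "tcp_rot": TCP orientation; "contact_force": force on the tool from outside, world axes, zero at the start; "wrist_torque": the same for the moment, N m; "opening": opening from 0.0 (shut) to 1.0 (fully open); "finger_force": force on a finger pad.
Only numpy, scipy, OpenCV 4.12 (cv2) and the standard library are available. Lean on these libraries where they do the work, as an engineer would, in place of code of your own. Each camera call takes 0.05 s, during which the arm holds its last target. There are 200 camera calls.

## Task

Take the push drift out of its stand, dip its tip into the small open grease pot (at least 20 mm below the rim), then use the tip to press the larger of the two round spring caps on the cylinder head 8 mm down, about half its travel and never onto its stop. Finish while holding it there: the drift stays gripped and keeps the cap down at 8 mm, within 2 mm, so that the valve clearance can be measured. Do not press the smaller cap, and do not shift or knock over the pot, the piston, the wrench or the jar.

Things in the scene. Friction and masses are not known exactly. Their poses are not given: they have to be found in the camera images.
- drift: push drift, about 120 g, 126 mm long, standing upright at the start, tip down in the stand's hole. Origin at the centre of the flat tip, z up along the drift to the grip. From the tip: round brass shank 12 mm diameter (z 0 to 60 mm), round steel guard 36 mm diameter (z 60 to 66 mm), black square grip 24 x 24 mm with sides along x and y (z 66 to 126 mm)
- drift_tip (a point): centre of the drift's flat tip (drift origin)
- drift_grip (a point): centre of the drift's square grip, 96 mm above the tip on its axis
- stand: fixed dark steel block 70 x 70 x 40 mm with one upright 13 mm hole in its middle, 30 mm deep, in which the drift stands (tip 10 mm above the bench). Origin at the centre of its underside. Stand and pot may change sides
- pot: small open round steel grease pot, loose, about 400 g, empty to the eye, outer diameter 60 mm, height 50 mm, wall 3 mm, inner floor 5 mm above the bench. Origin at the centre of its underside, z up
- pot_rim (a point): centre of the pot's mouth, at rim height, 50 mm above the bench
- head: fixed aluminium engine head, 158 (x) x 138 (y) mm, top face 80 mm above the bench, any yaw. On it stand two valves, each a coil spring under a flat round steel cap: large (inlet) cap 38 mm diameter at y = +28 mm, small (exhaust) cap 26 mm diameter at y = -32 mm, both tops 125 mm above the bench. Origin at the centre of the underside, z up
- intake_top (a point): centre of the large cap's flat top face, 125 mm above the bench when up; it moves down with the cap
- intake (a joint): travel of the large cap, m: 0 fully up, grows as it is pressed down, solid stop at 0.016. Springs back. It takes 6 N to start it and 1 N more per mm: about 14 N at 8 mm, 22 N at the stop
- exhaust_top (a point): centre of the small cap's flat top face, 125 mm above the bench
- exhaust (a joint): travel of the small cap, m, same spring and stop as the large one; not to be pressed
- piston: aluminium piston, a bystander, loose, 78 mm diameter, 52 mm high, upright. Origin at the centre of its underside
- wrench: flat steel wrench lying on the bench, a bystander, loose, 180 mm long. Origin at its middle
- jar: grey closed jar, a bystander, loose, 64 mm diameter, 100 mm high. Origin at the centre of its underside

How it is judged:
By the outcome, as a careful person would: the job done as asked, in the order asked, and still so for the second after the job is handed in, while the arm keeps its last pose, push and grip.
It also fails if it takes over 51 s, if anything falls off the work surface, if the arm or the gripper's body presses on something with over 40 N, if the wrist force passes 120 N, or if a joint passes its speed limit or range.

## Working session

There is one attempt and no reset: what is moved stays moved. The work goes in short steps, Python scripts to look and compute and a tool call to move; the robot and the scene stay as the last step left them, time stands still between calls to the robot, and variables do not carry over. Pictures are saved under pics/ and viewed, at most 10 in all, crops included, and the job is handed in when it is done.

Besides the shell and the picture viewer there is one more tool, called after "Call:" as name(argument=value, ...) on one line, values as JSON. move_arm: Moves the arm, as the interface text tells. Its arguments: {"type":"object","properties":{"moves":{"type":"array"},"grip_force":{"type":"number"}},"required":["moves"]}

```bash
mkdir -p pics; cat > h.py <<'E'
from plant import *
import numpy as np, cv2
from scipy.spatial.transform import Rotation as R
def snap(n,f): cv2.imwrite(f,cv2.cvtColor(read_camera(n),cv2.COLOR_RGB2BGR))
def px2w(n,u,v,z):
    p=camera_params(n);M=cv2.Rodrigues(np.array(p["rvec"],float))[0];t=np.array(p["tvec"],float).ravel()
    c=-M.T@t;d=M.T@np.array([(u-p["cx"])/p["fx"],(v-p["cy"])/p["fy"],1]);return c+d*(z-c[2])/d[2]
def w2px(n,X):
    p=camera_params(n);K=np.array([[p["fx"],0,p["cx"]],[0,p["fy"],p["cy"]],[0,0,1.]])
    return cv2.projectPoints(np.array(X,float).reshape(-1,1,3),np.array(p["rvec"],float),np.array(p["tvec"],float),K,None)[0].reshape(-1,2)
def totool(d):
    return R.from_quat(get_state()["tcp_rot"]).inv().apply(d)
E
python3 - <<'E'
from h import *
np.set_printoptions(precision=4,suppress=True)
snap("top","pics/t0.png");snap("side","pics/s0.png")
s=get_state();print(s)
for n in("top","side"):
    p=camera_params(n);M=cv2.Rodrigues(np.array(p["rvec"],float))[0];print(n,p["fx"],-M.T@np.array(p["tvec"]).ravel(),M[2])
E
```

```text
{'time': 0.1, 'qpos': array([-1.41  ,  0.2871,  1.578 , -0.    ,  1.2786, -0.15  ]), 'dq': array([ 0.0015, -0.0019, -0.0025,  0.    , -0.0001, -0.0011]), 'joint_efforts': array([  0.0011, -40.7293, -29.37  ,  -0.0001,   0.0034,   0.    ]), 'eef_pos': array([ 0.2063, -0.6421,  0.2301]), 'tcp_rot': array([ 0.988 ,  0.1548, -0.    , -0.0011]), 'contact_force': array([ 0.283 , -0.5054, -0.4622]), 'wrist_torque': array([ 0.064 , -0.0104,  0.0102]), 'finger_force': 0.0, 'opening': 0.9990819670717811}
top 534.8570638935797 [ 0.3768 -0.0041  0.9988] [ 0.2349 -0.0096 -0.972 ]
side 444.598462723698 [0.4936 0.6276 0.7608] [ 0.0858 -0.683  -0.7253]
```

View pics/t0.png

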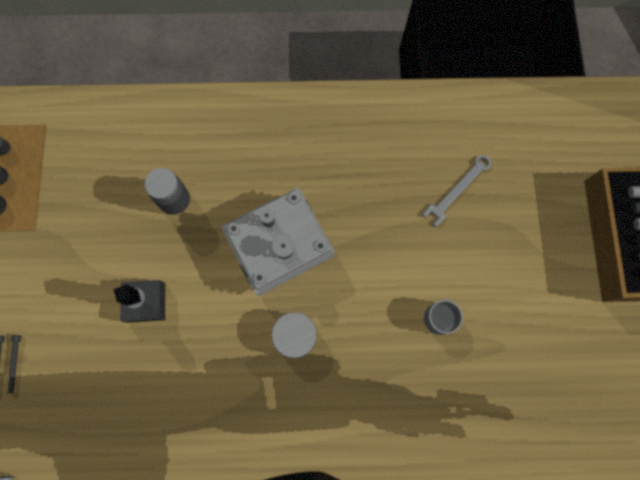

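View pics/s0.png

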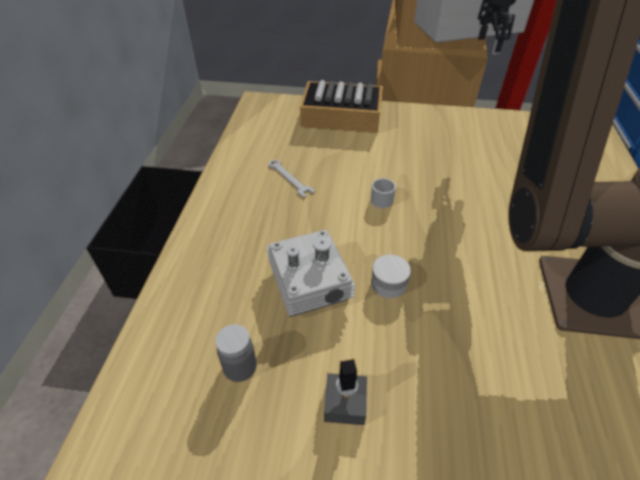

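The top view shows the drift at about (126,294), the stand at (142,300), the pot at (444,318), the large cap at (283,250) and the small cap at (267,218). In the side view the drift is at (348,380), the pot at (383,190), and the large cap at (322,243). Next, an enlarged montage.

```bash
python3 - <<'E'
import cv2,numpy as np
t=cv2.imread("pics/t0.png");s=cv2.imread("pics/s0.png")
def c(i,u,v,w=80,h=60):
    return cv2.convertScaleAbs(cv2.resize(i[v:v+h,u:u+w],None,fx=5,fy=5,interpolation=cv2.INTER_CUBIC),alpha=1.6)
a=np.vstack([np.hstack([c(t,100,268),c(t,410,288)]),np.hstack([c(t,240,200),c(s,300,355)])])
cv2.imwrite("pics/m0.png",a)
E
```

```text
(no output)
```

View pics/m0.png

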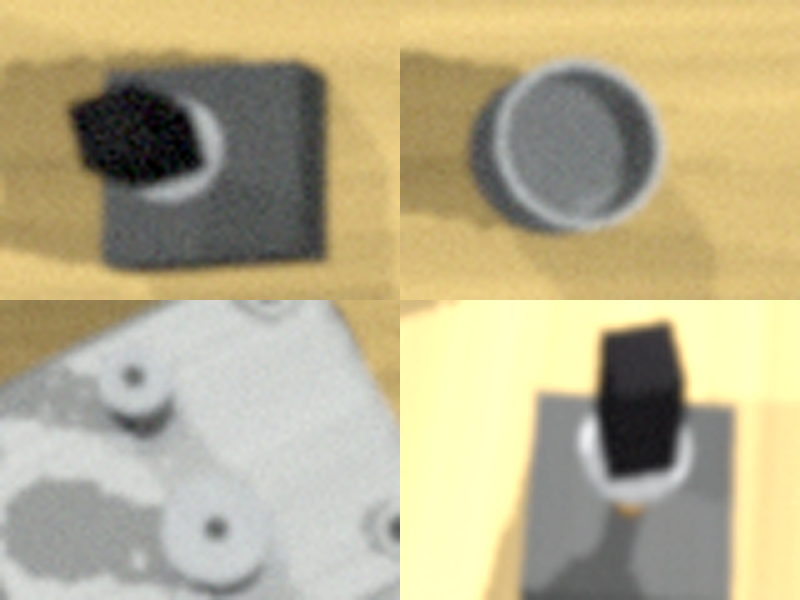

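The montage puts the pot rim centre at top pixel (445.7,317), the large cap at (283.1,245.4), the small cap at (266.8,215.2) and the drift guard near (134,298). I'll fit the grip's black silhouette in both views.

```bash
cat > fit.py <<'E'
from h import *
from scipy.optimize import minimize
np.set_printoptions(precision=4,suppress=True)
print("pot",px2w("top",445.7,317,.05),"pot side0",px2w("side",383,185,.05))
L=px2w("top",283.1,245.4,.125);S=px2w("top",266.8,215.2,.125);print("L",L,"S",S,np.linalg.norm(L-S))
print("L side",w2px("side",L),"S side",w2px("side",S), "piston",px2w("top",294,333,.052),"jar",px2w("top",161,183,.1),"guard",px2w("top",134.4,298,.076))
im={"top":cv2.imread("pics/t0.png"),"side":cv2.imread("pics/s0.png")}
box={"top":(105,275,150,315),"side":(330,350,370,400)}
k=4
M={}
for n in im:
    a,b,c,d=box[n];g=cv2.cvtColor(im[n][b:d,a:c],cv2.COLOR_BGR2GRAY)
    g=cv2.GaussianBlur(cv2.resize(g,None,fx=k,fy=k,interpolation=cv2.INTER_CUBIC),(0,0),2);M[n]=(g<36).astype(np.uint8);print(n,np.percentile(g,[1,5,10,20,30,50]),M[n].sum())
def cost(p,r=False):
    q=R.from_euler("z",p[2]).as_matrix();C=np.array([[x,y,z] for x in(-.012,.012) for y in(-.012,.012) for z in(.076,.136)])@q.T+[p[0],p[1],0]
    e=0
    for n in M:
        P=((w2px(n,C)-box[n][:2]+.5)*k-.5)
        h=cv2.convexHull(P.astype(np.float32)).reshape(-1,2)
        m=np.zeros(M[n].shape,np.uint8);cv2.fillConvexPoly(m,np.round(h*16).astype(np.int32),1,shift=4)
        e+=(m!=M[n]).sum()/M[n].sum()
    return e
g=px2w("top",134.4,298,.076)
best=min((minimize(cost,[g[0],g[1],y],method="Nelder-Mead",options=dict(initial_simplex=[[g[0],g[1],y],[g[0]+.01,g[1],y],[g[0],g[1]+.01,y],[g[0],g[1],y+.3]])) for y in np.arange(0,1.5,.2)),key=lambda r:r.fun)
print(best.x,best.fun)
E
python3 fit.py
```

```text
pot [ 0.4537 -0.2437  0.05  ] pot side0 [ 0.4563 -0.2451  0.05  ]
L [0.5717 0.0382 0.125 ] S [0.6247 0.0654 0.125 ] 0.059577939307951994
L side [[322.0261 242.1363]] S side [[292.8805 249.6649]] piston [0.4312 0.0238 0.052 ] jar [0.6945 0.2544 0.1   ] guard [0.4948 0.2974 0.076 ]
top [ 5. 10. 15. 33. 56. 66.] 5887
side [ 15.  16.  25.  51.  83. 102.] 5478
[ 0.4958  0.2994 -0.003 ] 0.7724140225680274
```

```bash
cat >> fit.py <<'E'
for n in M:
    ys,xs=np.where(M[n]);print(n,box[n],xs.min()/k+box[n][0],xs.max()/k+box[n][0],ys.min()/k+box[n][1],ys.max()/k+box[n][1])
    p=best.x;q=R.from_euler("z",p[2]).as_matrix();C=np.array([[x,y,z] for x in(-.012,.012) for y in(-.012,.012) for z in(.076,.136)])@q.T+[p[0],p[1],0]
    P=w2px(n,C);print(P.min(0),P.max(0))
    o=cv2.resize(im[n][box[n][1]:box[n][3],box[n][0]:box[n][2]],None,fx=8,fy=8)*2
    cv2.polylines(o,[np.round(cv2.convexHull(((P-box[n][:2]+.5)*8-.5).astype(np.float32))).astype(int)],1,(0,255,0));o[cv2.resize(cv2.morphologyEx(M[n],cv2.MORPH_GRADIENT,np.ones((2,2))),None,fx=2,fy=2)>0]=(0,0,255)
    im[n+"o"]=cv2.copyMakeBorder(o,0,400-o.shape[0],0,0,cv2.BORDER_CONSTANT)
cv2.imwrite("pics/f0.png",np.hstack([im["topo"],im["sideo"]]))
E
python3 fit.py|tail -4
```

```text
L [0.5717 0.0382 0.125 ] S [0.6247 0.0654 0.125 ] 0.059577939307951994
L side [[322.0261 242.1363]] S side [[292.8805 249.6649]] piston [0.4312 0.0238 0.052 ] jar [0.6945 0.2544 0.1   ] guard [0.4948 0.2974 0.076 ]
top [ 5. 10. 15. 33. 56. 66.] 5887
side [ 15.  16.  25.  51.  83. 102.] 5478Traceback (most recent call last):
  File "fit.py", line 24, in <module>
    best=min((minimize(cost,[g[0],g[1],y],method="Nelder-Mead",options=dict(initial_simplex=[[g[0],g[1],y],[g[0]+.01,g[1],y],[g[0],g[1]+.01,y],[g[0],g[1],y+.3]])) for y in np.arange(0,1.5,.2)),key=lambda r:r.fun)
  File "fit.py", line 24, in <genexpr>
    best=min((minimize(cost,[g[0],g[1],y],method="Nelder-Mead",options=dict(initial_simplex=[[g[0],g[1],y],[g[0]+.01,g[1],y],[g[0],g[1]+.01,y],[g[0],g[1],y+.3]])) for y in np.arange(0,1.5,.2)),key=lambda r:r.fun)
              ~~~~~~~~^^^^^^^^^^^^^^^^^^^^^^^^^^^^^^^^^^^^^^^^^^^^^^^^^^^^^^^^^^^^^^^^^^^^^^^^^^^^^^^^^^^^^^^^^^^^^^^^^^^^^^^^^^^^^^^^^^^^^^^^^^^^^^^^^^^^^^^^^^^^
    res = _minimize_neldermead(fun, x0, args, callback, bounds=bounds,
                               **options)
    fxr = func(xr)
    fx = function(np.copy(x), *(wrapper_args + args))
  File "fit.py", line 18, in cost
    P=((w2px(n,C)-box[n][:2]+.5)*k-.5)
        ~~~~^^^^^
  File "h.py", line 9, in w2px
    p=camera_params(n);K=np.array([[p["fx"],0,p["cx"]],[0,p["fy"],p["cy"]],[0,0,1.]])
ValueError: time passes only in moves, steps and waits
```

```bash
sed -i 's/^def snap/import functools\ncamera_params=functools.cache(camera_params)\ndef snap/' h.py; python3 fit.py|tail -5
```

```text
[ 0.4958  0.2994 -0.003 ] 0.7724140225680274
top (105, 275, 150, 315) 114.75 139.75 284.75 305.0
[113.315  285.3896] [140.656 304.539]
side (330, 350, 370, 400) 340.0 355.75 363.0 389.5
[338.7448 358.0815] [357.0872 391.9531]
```

View pics/f0.png

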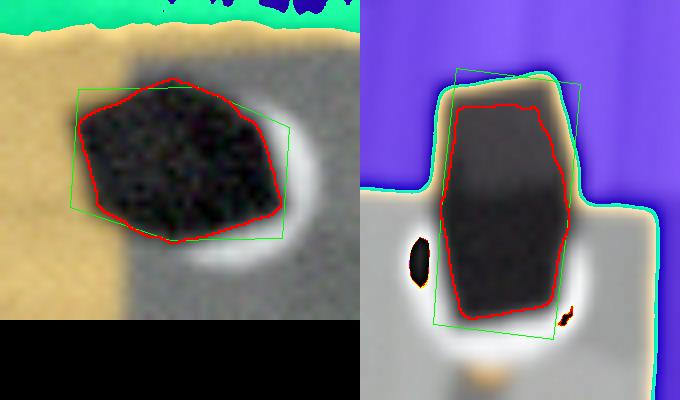

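The fit locates the drift near (0.496,0.299), but the yaw isn't right: the red outline is clearly rotated from the green box. I'll refit with a global optimiser.

```bash
sed -i 's/^best=.*/from scipy.optimize import differential_evolution as DE\nbest=DE(cost,[(.48,.51),(.285,.315),(0,1.5708)],seed=1,maxiter=40,popsize=12,tol=1e-6)\nfor y in np.arange(0,1.57,.13): print(round(y,2),round(DE(lambda p:cost([p[0],p[1],y]),[(.48,.51),(.285,.315)],seed=1,maxiter=12,popsize=8,polish=False).fun,3))/; s/g<36/g<{"top":32,"side":46}[n]/' fit.py; python3 fit.py|tail -18
```

```text
0.0 0.664
0.13 0.724
0.26 0.82
0.39 0.887
0.52 0.923
0.65 0.936
0.78 0.912
0.91 0.892
1.04 0.901
1.17 0.891
1.3 0.814
1.43 0.718
1.56 0.661
[0.4962 0.2994 0.0003] 0.6618693766890063
top (105, 275, 150, 315) 115.0 139.5 285.0 304.75
[113.3579 285.1234] [140.6513 304.33  ]
side (330, 350, 370, 400) 339.5 356.25 361.5 389.75
[338.5213 358.0663] [356.8081 391.898 ]
```

View pics/f0.png

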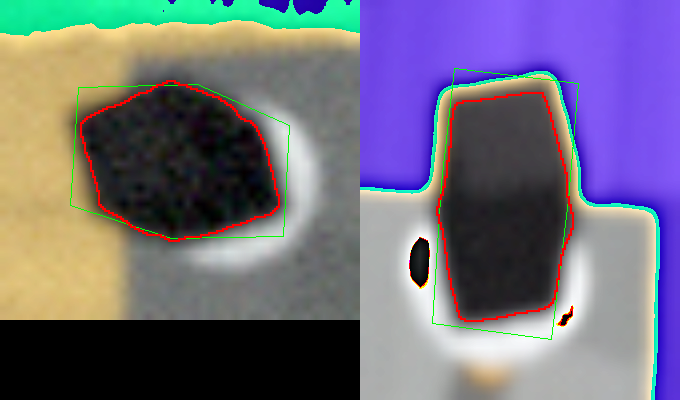

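```bash
sed -n '1,/^    return e/p' fit.py > fit2.py; cat >> fit2.py <<'E'
from scipy.optimize import differential_evolution as DE
# use corners: per-view silhouettes, polygon of mask (largest component)
for n in M:
    cs=cv2.findContours(M[n],cv2.RETR_EXTERNAL,cv2.CHAIN_APPROX_NONE)[0];c=max(cs,key=cv2.contourArea)
    print(n,len(cs),[int(cv2.contourArea(x)) for x in cs])
    m=np.zeros_like(M[n]);cv2.drawContours(m,[c],-1,1,-1);M[n]=m
r=DE(cost,[(.48,.51),(.285,.315),(-.8,.8)],seed=1,maxiter=40,popsize=12);print(r.x,r.fun)
for y in np.arange(-.8,.8,.1):
    q=DE(lambda p:cost([p[0],p[1],y]),[(.48,.51),(.285,.315)],seed=1,maxiter=12,popsize=8,polish=False);print(round(y,2),round(q.fun,3),q.x)
E
python3 fit2.py|tail -21
```

```text
top [ 5. 10. 15. 33. 56. 66.] 5661
side [ 15.  16.  25.  51.  83. 102.] 6154
top 1 [5532]
side 1 [6004]
[ 0.4958  0.2992 -0.015 ] 0.6594246179881539
-0.8 0.917 [0.4955 0.2992]
-0.7 0.896 [0.4966 0.3   ]
-0.6 0.894 [0.4965 0.2994]
-0.5 0.901 [0.4963 0.2994]
-0.4 0.891 [0.4965 0.2993]
-0.3 0.836 [0.4961 0.2991]
-0.2 0.763 [0.4961 0.2989]
-0.1 0.689 [0.4956 0.2988]
-0.0 0.664 [0.4959 0.2989]
0.1 0.705 [0.4965 0.2995]
0.2 0.779 [0.4963 0.2972]
0.3 0.842 [0.4969 0.297 ]
0.4 0.888 [0.4974 0.2983]
0.5 0.921 [0.4966 0.2987]
0.6 0.933 [0.497  0.2993]
0.7 0.931 [0.4954 0.2991]
```

```bash
sed -i '/^r=DE/,$d' fit2.py; cat >> fit2.py <<'E'
M0=M.copy()
for d in (3,5,7,9,11):
    for n in M: M[n]=cv2.dilate(M0[n],cv2.getStructuringElement(cv2.MORPH_ELLIPSE,(d,d)))
    r=DE(cost,[(.48,.51),(.285,.315),(-.8,.8)],seed=1,maxiter=30,popsize=10);print(d,r.x,r.fun)
E
python3 fit2.py|tail -5
```

```text
3 [0.4962 0.3008 0.0146] 0.5627665595771838
5 [0.4963 0.3003 0.0624] 0.4642122542439386
7 [0.4963 0.3004 0.0924] 0.39479652930620235
9 [0.4963 0.3    0.137 ] 0.31947037123726457
11 [0.4964 0.3002 0.2059] 0.2503398704639122
```

```bash
python3 - <<'E'
from h import *
np.set_printoptions(precision=4,suppress=True)
for (a,b,z,n) in [((342.4,390.6),(355.2,388.6),.076,"side"),((340.6,361.4),(353.6,359.6),.136,"side"),((343.5,388),(354.6,386.5),.076,"side"),
  ((105+82/8,275+125/8),(105+100/8,275+205/8),.136,"top"),((105+82/8,275+125/8),(105+172/8,275+80/8),.136,"top"),((105+100/8,275+205/8),(105+172/8,275+240/8),.136,"top"),((105+172/8,275+240/8),(105+280/8,275+205/8),.076,"top")]:
    A=px2w(n,*a,z);B=px2w(n,*b,z);d=B-A;print(n,A,B,np.hypot(*d[:2]),np.degrees(np.arctan2(d[1],d[0])))
C=[.4962,.3]
for n in("top","side"): print(w2px(n,[[*C,.076],[*C,.136],[*C,.04]]))
E
```

```text
side [0.5019 0.3115 0.076 ] [0.4818 0.3055 0.076 ] 0.02098332263220261 -163.19779789448296
side [0.5087 0.2931 0.136 ] [0.4891 0.2874 0.136 ] 0.020351440149717875 -163.80376221954276
side [0.5006 0.307  0.076 ] [0.4831 0.3021 0.076 ] 0.018194002961108995 -164.3849746178525
top [0.4997 0.3093 0.136 ] [0.4834 0.3047 0.136 ] 0.016910701862350237 -163.91281476002874
top [0.4997 0.3093 0.136 ] [0.5085 0.2918 0.136 ] 0.01966562860538926 -63.410093183525966
top [0.4834 0.3047 0.136 ] [0.4761 0.2898 0.136 ] 0.01658954565750383 -116.18560741020377
top [0.483  0.3102 0.076 ] [0.4901 0.2875 0.076 ] 0.023804701948098327 -72.74802882630645
[[132.9098 297.2036]
 [120.9102 292.644 ]
 [139.4077 299.6726]]
[[346.617  384.2753]
 [348.2656 366.5044]
 [345.7201 393.9436]]
```

Four edges agree on a grip yaw of 16.4° (the tool is at 17.8°), with the drift at about (0.4955,0.2995). I'll move over via (0.5,-0.2).

Call:
move_arm(moves=[[1, [0.0277, -0.0221, -0.0013], [0, 0, 0.0024]], [1, [0.0277, -0.0221, -0.0013], [0, 0, 0.0024]], [1, [0.0277, -0.0221, -0.0013], [0, 0, 0.0024]], [1, [0.0277, -0.0221, -0.0013], [0, 0, 0.0024]], [1, [0.0277, -0.0221, -0.0013], [0, 0, 0.0024]], [1, [0.0277, -0.0221, -0.0013], [0, 0, 0.0024]], [1, [0.0277, -0.0221, -0.0013], [0, 0, 0.0024]], [1, [0.0277, -0.0221, -0.0013], [0, 0, 0.0024]], [1, [0.0277, -0.0221, -0.0013], [0, 0, 0.0024]], [1, [0.0277, -0.0221, -0.0013], [0, 0, 0.0024]]], grip_force=100)

```text
time: 0.93
eef_pos: [0.4062, -0.3479, 0.2439]
tcp_rot: [0.99, 0.143, -0.0, -0.0]
contact_force: [0.8, 0.3, 0.5]
opening: 0.998
finger_force: 0.0
```

Call:
move_arm(moves=[[1, [0.0277, -0.0221, -0.0013], [0, 0, 0]], [1, [0.0277, -0.0221, -0.0013], [0, 0, 0]], [1, [0.0277, -0.0221, -0.0013], [0, 0, 0]], [1, [0.0277, -0.0221, -0.0013], [0, 0, 0]], [1, [0.0277, -0.0221, -0.0013], [0, 0, 0]], [1, [0.0099, -0.0318, 0], [0, 0, 0]], [1, [0.0099, -0.0318, 0], [0, 0, 0]], [1, [0.0099, -0.0318, 0], [0, 0, 0]], [1, [0.0099, -0.0318, 0], [0, 0, 0]], [1, [0.0099, -0.0318, 0], [0, 0, 0]]])

```text
time: 1.77
eef_pos: [0.5093, -0.0363, 0.2503]
tcp_rot: [0.99, 0.143, -0.0, -0.0]
contact_force: [0.4, 0.9, 0.5]
opening: 1.001
finger_force: 0.0
```

Call:
move_arm(moves=[[1, [0.0099, -0.0318, 0], [0, 0, 0]], [1, [0.0099, -0.0318, 0], [0, 0, 0]], [1, [0.0099, -0.0318, 0], [0, 0, 0]], [1, [0.0099, -0.0318, 0], [0, 0, 0]], [1, [0.0099, -0.0318, 0], [0, 0, 0]], [1, [0.0099, -0.0318, 0], [0, 0, 0]], [1, [0.0099, -0.0318, 0], [0, 0, 0]], [1, [0.0099, -0.0318, 0], [0, 0, 0]], [1, [0.0099, -0.0318, 0], [0, 0, 0]], [1, [0, 0, 0], [0, 0, 0]]])

```text
time: 2.6
eef_pos: [0.5133, 0.2664, 0.2502]
tcp_rot: [0.989, 0.145, -0.0, -0.001]
contact_force: [-0.5, 0.0, -0.3]
opening: 1.0
finger_force: 0.0
```

```bash
cat > go.py <<'E'
import sys
from h import *
np.set_printoptions(precision=4,suppress=True)
s=get_state();T=np.array([float(a) for a in sys.argv[1:4]])
rot=R.from_quat(s["tcp_rot"]);m=rot.as_matrix()
print("t",round(s["time"],2),"p",s["eef_pos"],"yaw",np.degrees(np.arctan2(m[1,0],m[0,0])),"zaxis",m[:,2],"q6",s["qpos"][5],"F",s["contact_force"],"op",s["opening"])
print("tool shift",totool(T-s["eef_pos"]))
E
python3 go.py .4955 .2995 .087
```

```text
t 2.6 p [0.5133 0.2664 0.2502] yaw 16.707177473548843 zaxis [-0.0011  0.0021 -1.    ] q6 1.5808214748618465 F [-0.5235  0.0467 -0.3128] op 0.9999539018328971
tool shift [-0.0075 -0.0365  0.1633]
```

Call:
move_arm(moves=[[1, [-0.0025, -0.012, 0.02], [0, 0, 0]], [1, [-0.0025, -0.012, 0.02], [0, 0, 0]], [1, [-0.0025, -0.0125, 0.02], [0, 0, 0]], [1, [0, 0, 0.02], [0, 0, 0]], [1, [0, 0, 0.02], [0, 0, 0]], [1, [0, 0, 0.02], [0, 0, 0]], [1, [0, 0, 0.02], [0, 0, 0]], [1, [0, 0, 0.013], [0, 0, 0]], [1, [0, 0, 0.01], [0, 0, 0]], [1, [0, 0, 0], [0, 0, 0]]])

```text
time: 3.43
eef_pos: [0.4953, 0.2938, 0.0852]
tcp_rot: [0.99, 0.143, -0.002, 0.001]
contact_force: [0.3, 0.0, -0.0]
opening: 1.001
finger_force: 0.0
```

```bash
python3 go.py .4955 .2995 .087; python3 - <<'E'
from h import *
t=read_camera("top");s=read_camera("side")
c=lambda i,u,v:cv2.resize(i[v:v+120,u:u+100],None,fx=4,fy=4,interpolation=cv2.INTER_CUBIC)
cv2.imwrite("pics/g1.png",cv2.convertScaleAbs(np.hstack([c(t,80,230),c(s,300,310)])[:,:,::-1],alpha=1.5))
E
```

```text
t 3.43 p [0.4953 0.2938 0.0852] yaw 16.41579256308155 zaxis [-0.0045 -0.0018 -1.    ] q6 1.643578007979995 F [ 0.291   0.0114 -0.0495] op 1.0006157311978243
tool shift [ 0.0018 -0.0054 -0.0018]
```

View pics/g1.png

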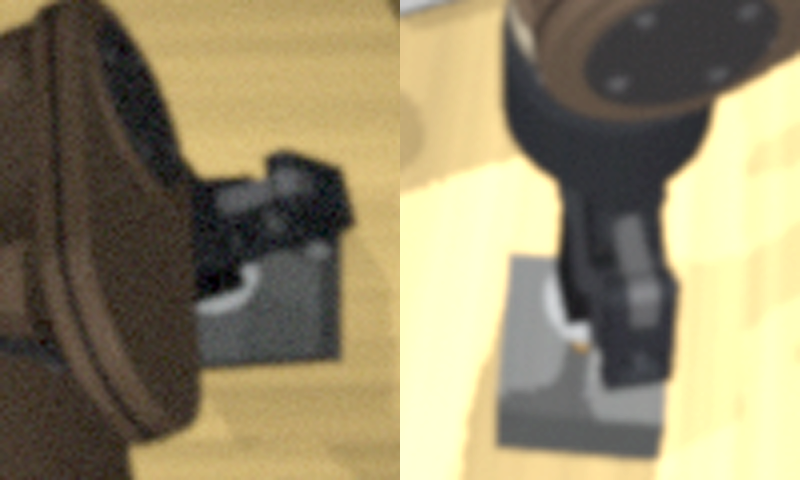

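The near finger shows around side pixel (358,395); the grip is partly hidden behind it at about (345,380). I'll check that against the expected projection.

```bash
python3 - <<'E'
from h import *
s=get_state();rot=R.from_quat(s["tcp_rot"]);p=s["eef_pos"]
for o in ([0,-.057,-.01],[.011,-.057,-.005],[-.011,-.057,-.005],[.011,-.057,-.035],[-.011,-.057,-.035]):
    X=p+rot.apply(o)
    for n,u,v,o2 in(("top",80,230,0),("side",300,310,400)):
        q=w2px(n,X)[0];print(n,o,((q-[u,v])*4+[o2,0]).round())
E
```

```text
top [0, -0.057, -0.01] [ 75. 301.]
side [0, -0.057, -0.01] [617. 399.]
top [0.011, -0.057, -0.005] [ 74. 277.]
side [0.011, -0.057, -0.005] [587. 409.]
top [-0.011, -0.057, -0.005] [ 85. 327.]
side [-0.011, -0.057, -0.005] [644. 400.]
top [0.011, -0.057, -0.035] [ 45. 269.]
side [0.011, -0.057, -0.035] [591. 375.]
top [-0.011, -0.057, -0.035] [ 57. 320.]
side [-0.011, -0.057, -0.035] [650. 366.]
```

```bash
python3 go.py .4955 .2995 .087; python3 -c "
from h import *
print(get_state()['dq'])"
```

```text
t 3.53 p [0.4971 0.2946 0.0881] yaw 16.421339290345617 zaxis [ 0.0002  0.0001 -1.    ] q6 1.6436189676559179 F [0.5873 0.162  0.5977] op 0.9988840867489002
tool shift [-0.0002 -0.0052  0.0011]
[ 0.00141354 -0.01808888 -0.02184068 -0.00141682  0.00039859  0.00045365]
```

```bash
python3 - <<'E'
from h import *
s=get_state();rot=R.from_quat(s["tcp_rot"]);p=s["eef_pos"]
for sg in(1,-1):
  for o in ([.011,sg*.057,-.013],[-.011,sg*.057,-.013],[.011,sg*.0425,-.013],[-.011,sg*.0425,-.013],[.011,sg*.057,-.045],[-.011,sg*.057,-.045]):
    X=p+rot.apply(o);print(np.array(o),[((w2px(n,X)[0]-[u,v])*4+[o2,0]).round() for n,u,v,o2 in(("top",80,230,0),("side",300,310,400))])
E
```

```text
[ 0.011  0.057 -0.013] [array([331., 194.]), array([536., 133.])]
[-0.011  0.057 -0.013] [array([344., 243.]), array([588., 126.])]
[ 0.011   0.0425 -0.013 ] [array([298., 204.]), array([542., 164.])]
[-0.011   0.0425 -0.013 ] [array([310., 253.]), array([595., 157.])]
[ 0.011  0.057 -0.045] [array([310., 181.]), array([538.,  92.])]
[-0.011  0.057 -0.045] [array([323., 233.]), array([591.,  85.])]
[ 0.011 -0.057 -0.013] [array([ 66., 275.]), array([588., 400.])]
[-0.011 -0.057 -0.013] [array([ 77., 325.]), array([646., 391.])]
[ 0.011  -0.0425 -0.013 ] [array([100., 265.]), array([581., 363.])]
[-0.011  -0.0425 -0.013 ] [array([112., 315.]), array([638., 354.])]
[ 0.011 -0.057 -0.045] [array([ 35., 266.]), array([592., 364.])]
[-0.011 -0.057 -0.045] [array([ 47., 318.]), array([652., 355.])]
```

Call:
move_arm(moves=[[1, [0, -0.0025, 0], [0, 0, 0]], [1, [0, -0.0025, 0], [0, 0, 0]], [1, [0, 0, 0], [0, 0, 0]], [1, [0, 0, 0], [0, 0, 0]], [0.55, [0, 0, 0], [0, 0, 0]], [0.55, [0, 0, 0], [0, 0, 0]], [0.55, [0, 0, 0], [0, 0, 0]], [0.55, [0, 0, 0], [0, 0, 0]], [0.55, [0, 0, 0], [0, 0, 0]], [0.55, [0, 0, 0], [0, 0, 0]]])

```text
time: 4.37
eef_pos: [0.4954, 0.2994, 0.0878]
tcp_rot: [0.99, 0.143, -0.0, 0.0]
contact_force: [-1.0, -0.5, -0.7]
opening: 0.549
finger_force: 0.0
```

```bash
python3 go.py .4955 .2995 .087; python3 - <<'E'
from h import *
t=read_camera("top");s=read_camera("side")
c=lambda i,u,v:cv2.resize(i[v:v+75,u:u+50],None,fx=8,fy=8,interpolation=cv2.INTER_CUBIC)
cv2.imwrite("pics/g2.png",cv2.convertScaleAbs(np.hstack([c(t,120,250),c(s,325,335)])[:,:,::-1],alpha=1.7,beta=15))
s=get_state();rot=R.from_quat(s["tcp_rot"]);p=s["eef_pos"]
for sg in(1,-1):
  for o in ([.011,sg*.038,-.007],[-.011,sg*.038,-.007],[.011,sg*.023,-.007],[-.011,sg*.023,-.007]):
    X=p+rot.apply(o);print(np.array(o),[((w2px(n,X)[0]-[u,v])*8+[o2,0]).round() for n,u,v,o2 in(("top",120,250,0),("side",325,335,400))])
E
```

```text
t 4.37 p [0.4954 0.2994 0.0878] yaw 16.42871844520076 zaxis [-0.0001 -0.     -1.    ] q6 1.6524353414422366 F [-0.997  -0.4568 -0.7487] op 0.5491119208759987
tool shift [ 0.0001 -0.0001  0.0008]
[ 0.011  0.038 -0.007] [array([241., 267.]), array([493., 185.])]
[-0.011  0.038 -0.007] [array([265., 366.]), array([598., 170.])]
[ 0.011  0.023 -0.007] [array([172., 288.]), array([506., 252.])]
[-0.011  0.023 -0.007] [array([196., 387.]), array([612., 236.])]
[ 0.011 -0.038 -0.007] [array([-111.,  375.]), array([563., 542.])]
[-0.011 -0.038 -0.007] [array([-88., 475.]), array([675., 525.])]
[ 0.011 -0.023 -0.007] [array([-41., 354.]), array([548., 468.])]
[-0.011 -0.023 -0.007] [array([-18., 453.]), array([659., 451.])]
```

View pics/g2.png

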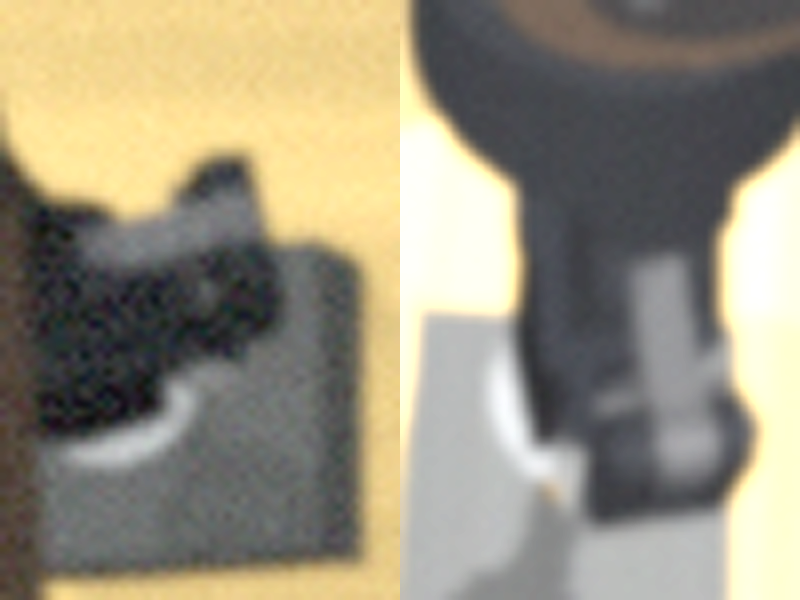

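Seen from the side, the near finger at (657,510) sits a few mm toward -x of its prediction, while from the top the far finger is slightly toward +x. I'll nudge +2 mm and close gently first.

Call:
move_arm(moves=[[0.55, [0.002, 0, 0], [0, 0, 0]], [0.4, [0, 0, 0], [0, 0, 0]], [0.3, [0, 0, 0], [0, 0, 0]], [0, [0, 0, 0], [0, 0, 0]], [0, [0, 0, 0], [0, 0, 0]], [0, [0, 0, 0], [0, 0, 0]], [0, [0, 0, 0], [0, 0, 0]], [0, [0, 0, 0], [0, 0, 0]], [0, [0, 0, 0], [0, 0, 0]], [0, [0, 0, 0], [0, 0, 0]]], grip_force=25)

```text
time: 5.3
eef_pos: [0.4975, 0.3, 0.0879]
tcp_rot: [0.99, 0.143, 0.0, 0.0]
contact_force: [0.9, -0.5, -1.2]
opening: 0.277
finger_force: 27.3
```

```bash
python3 go.py .4955 .2995 .087; python3 -c "
from h import *
s=get_state();print(totool(s['contact_force']),s['wrist_torque'],s['finger_force'])"
```

```text
t 5.3 p [0.4975 0.3    0.0879] yaw 16.436398142050834 zaxis [ 0.0004 -0.     -1.    ] q6 1.6521185625077848 F [ 0.9197 -0.517  -1.2462] op 0.27715163722718494
tool shift [-0.002  -0.0001  0.0009]
[0.73531447 0.75595391 1.24659   ] [-0.07568089 -0.20829536 -0.00515572] 27.293029725551605
```

Centred, with little side load. Grip harder, then lift.

Call:
move_arm(moves=[[0, [0, 0, 0], [0, 0, 0]], [0, [0, 0, 0], [0, 0, 0]], [0, [0, 0, -0.005], [0, 0, 0]], [0, [0, 0, -0.01], [0, 0, 0]], [0, [0, 0, -0.015], [0, 0, 0]], [0, [0, 0, -0.025], [0, 0, 0]], [0, [0, 0, -0.03], [0, 0, 0]], [0, [0, 0, -0.03], [0, 0, 0]], [0, [0, 0, -0.025], [0, 0, 0]], [0, [0, 0, -0.01], [0, 0, 0]]], grip_force=100)

```text
time: 6.13
eef_pos: [0.4985, 0.3008, 0.2433]
tcp_rot: [0.99, 0.143, 0.003, -0.001]
contact_force: [0.5, 0.4, -0.8]
opening: 0.269
finger_force: 98.0
```

```bash
python3 go.py .4537 -.2437 .238
```

```text
t 6.13 p [0.4985 0.3008 0.2433] yaw 16.441666553441532 zaxis [ 0.0057  0.0028 -1.    ] q6 1.6521348334002142 F [ 0.4846  0.3502 -0.7639] op 0.2692454670516523
tool shift [-0.1971  0.5095  0.0035]
```

Call:
move_arm(moves=[[0, [-0.005, 0.013, 0], [0, 0, 0]], [0, [-0.0098, 0.0255, 0], [0, 0, 0]], [0, [-0.0117, 0.0304, 0], [0, 0, 0]], [0, [-0.0117, 0.0304, 0], [0, 0, 0]], [0, [-0.0117, 0.0304, 0], [0, 0, 0]], [0, [-0.0117, 0.0304, 0], [0, 0, 0]], [0, [-0.0117, 0.0304, 0], [0, 0, 0]], [0, [-0.0117, 0.0304, 0], [0, 0, 0]], [0, [-0.0117, 0.0304, 0], [0, 0, 0]], [0, [-0.0117, 0.0304, 0], [0, 0, 0]]])

```text
time: 6.97
eef_pos: [0.4708, -0.0024, 0.2355]
tcp_rot: [0.99, 0.143, -0.002, -0.001]
contact_force: [0.5, 0.4, -1.5]
opening: 0.271
finger_force: 98.2
```

Call:
move_arm(moves=[[0, [-0.0117, 0.0304, 0], [0, 0, 0]], [0, [-0.0117, 0.0304, 0], [0, 0, 0]], [0, [-0.0117, 0.0304, 0], [0, 0, 0]], [0, [-0.0117, 0.0304, 0], [0, 0, 0]], [0, [-0.0117, 0.0304, 0], [0, 0, 0]], [0, [-0.0117, 0.0304, 0], [0, 0, 0]], [0, [-0.0098, 0.0255, 0], [0, 0, 0]], [0, [-0.004, 0.015, 0], [0, 0, 0]], [0, [0, 0, 0], [0, 0, 0]], [0, [0, 0, 0], [0, 0, 0]]])

```text
time: 7.8
eef_pos: [0.4546, -0.2381, 0.2363]
tcp_rot: [0.99, 0.142, -0.001, -0.002]
contact_force: [-0.7, -0.5, -0.5]
opening: 0.268
finger_force: 98.3
```

```bash
python3 go.py .455 -.244 .238;python3 - <<'E'
from h import *
t=read_camera("top");s=read_camera("side")
c=lambda i,u,v:cv2.resize(i[v:v+100,u:u+80],None,fx=5,fy=5,interpolation=cv2.INTER_CUBIC)
cv2.imwrite("pics/p1.png",cv2.convertScaleAbs(np.hstack([c(t,400,260),c(s,345,110)])[:,:,::-1],alpha=1.4,beta=10))
p=get_state()["eef_pos"]
for X in (p-[0,0,.078],[.455,-.244,.05]): print([((w2px(n,X)[0]-[u,v])*5+[o2,0]).round() for n,u,v,o2 in(("top",400,260,0),("side",345,110,400))])
E
```

```text
t 7.8 p [ 0.4546 -0.2381  0.2363] yaw 16.340393802251334 zaxis [-0.0024  0.0029 -1.    ] q6 0.6046463478465313 F [-0.6761 -0.494  -0.4754] op 0.26843687580856734
tool shift [-0.0013  0.0057 -0.0017]
[array([292., 250.]), array([616., 203.])]
[array([229., 281.]), array([593., 377.])]
```

View pics/p1.png

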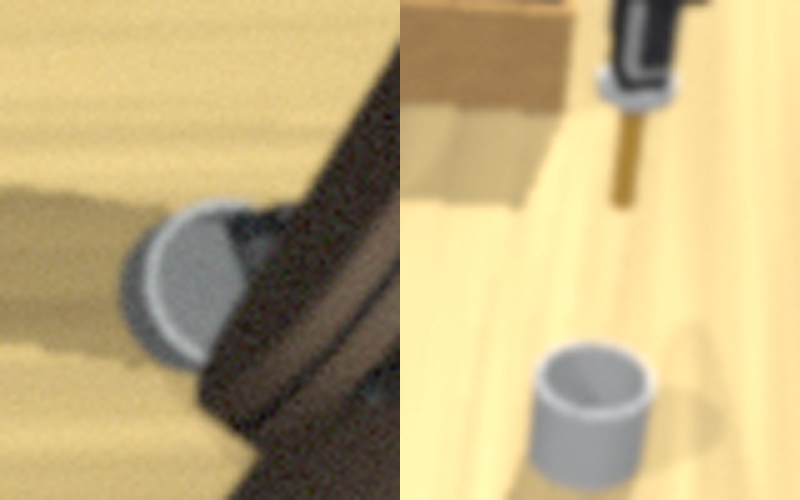

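The tip at (621,205) is within 1 px of its prediction, and the pot mouth at (594,380) also matches. Dip.

Call:
move_arm(moves=[[0, [0, 0.001, 0.01], [0, 0, 0]], [0, [0, 0.001, 0.02], [0, 0, 0]], [0, [0, 0, 0.025], [0, 0, 0]], [0, [0, 0, 0.025], [0, 0, 0]], [0, [0, 0, 0.02], [0, 0, 0]], [0, [0, 0, 0.02], [0, 0, 0]], [0, [0, 0, 0.01], [0, 0, 0]], [0, [0, 0, 0.008], [0, 0, 0]], [0, [0, 0, 0], [0, 0, 0]], [0, [0, 0, 0], [0, 0, 0]]])

```text
time: 8.73
eef_pos: [0.4565, -0.2402, 0.1002]
tcp_rot: [0.99, 0.143, 0.0, 0.0]
contact_force: [0.3, -0.5, -1.1]
opening: 0.271
finger_force: 98.3
```

```bash
python3 go.py .455 -.244 .238
```

```text
t 8.73 p [ 0.4565 -0.2402  0.1002] yaw 16.470109973469413 zaxis [ 0.0004 -0.0002 -1.    ] q6 0.6020680106099151 F [ 0.2856 -0.502  -1.1037] op 0.2710413138574236
tool shift [-0.0025  0.0033 -0.1378]
```

Tip is 28 mm below the rim. Lift, then go over the large cap.

Call:
move_arm(moves=[[0, [0, 0, -0.005], [0, 0, 0]], [0, [0, 0, -0.012], [0, 0, 0]], [0, [0, 0, -0.02], [0, 0, 0]], [0, [0, 0, -0.022], [0, 0, 0]], [0, [0, 0, -0.022], [0, 0, 0]], [0, [0, 0, -0.022], [0, 0, 0]], [0, [0, 0, -0.022], [0, 0, 0]], [0, [0.003, -0.004, -0.018], [0, 0, 0]], [0, [0.008, -0.01, -0.01], [0, 0, 0]], [0, [0.0157, -0.0195, -0.005], [0, 0, 0]]])

```text
time: 9.57
eef_pos: [0.4731, -0.202, 0.2622]
tcp_rot: [0.99, 0.141, 0.002, 0.003]
contact_force: [-0.0, 0.1, -0.9]
opening: 0.268
finger_force: 98.3
```

Call:
move_arm(moves=[[0, [0.0187, -0.0233, 0], [0, 0, 0]], [0, [0.0187, -0.0233, 0], [0, 0, 0]], [0, [0.0187, -0.0233, 0], [0, 0, 0]], [0, [0.0187, -0.0233, 0], [0, 0, 0]], [0, [0.0187, -0.0233, 0], [0, 0, 0]], [0, [0.0187, -0.0233, 0], [0, 0, 0]], [0, [0.0187, -0.0233, 0], [0, 0, 0]], [0, [0.0187, -0.0233, 0], [0, 0, 0]], [0, [0.0085, -0.0102, 0], [0, 0, 0]], [0, [0.0041, -0.004, 0], [0, 0, 0]]])

```text
time: 10.4
eef_pos: [0.5714, 0.0401, 0.2586]
tcp_rot: [0.99, 0.144, 0.0, -0.0]
contact_force: [-0.1, -0.4, -1.3]
opening: 0.269
finger_force: 98.3
```

Call:
move_arm(moves=[[0, [0, 0, 0.003], [0, 0, 0]], [0, [0, 0, 0.006], [0, 0, 0]], [0, [0, 0, 0.009], [0, 0, 0]], [0, [0, 0, 0.009], [0, 0, 0]], [0, [0, 0, 0.006], [0, 0, 0]], [0, [0, 0, 0.003], [0, 0, 0]], [0, [0, 0, 0], [0, 0, 0]], [0, [0, 0, 0], [0, 0, 0]], [0, [0, 0, 0], [0, 0, 0]], [0, [0, 0, 0], [0, 0, 0]]])

```text
time: 11.23
eef_pos: [0.5714, 0.0376, 0.2225]
tcp_rot: [0.99, 0.143, 0.001, 0.0]
contact_force: [0.2, 0.6, -0.6]
opening: 0.269
finger_force: 98.3
```

```bash
python3 go.py .5717 .0382 .213;python3 - <<'E'
from h import *
s=read_camera("side")
cv2.imwrite("pics/c1.png",cv2.convertScaleAbs(cv2.resize(s[200:275,275:350],None,fx=8,fy=8,interpolation=cv2.INTER_CUBIC)[:,:,::-1],alpha=1.2))
p=get_state()["eef_pos"]
print([((w2px("side",X)[0]-[275,200]+.5)*8).round() for X in (p-[0,0,.078],[p[0],p[1],.125],[.5717,.0382,.125],[.6247,.0654,.125],[.5817,.0382,.125],[.5717,.0482,.125])])
E
```

```text
t 11.23 p [0.5714 0.0376 0.2225] yaw 16.42921462207721 zaxis [ 0.0012 -0.0001 -1.    ] q6 1.1725323056654757 F [ 0.2361  0.6031 -0.624 ] op 0.2693121357162455
tool shift [ 0.0004 -0.0006  0.0095]
[array([382., 284.]), array([382., 340.]), array([380., 341.]), array([147., 401.]), array([340., 337.]), array([375., 371.])]
```

View pics/c1.png

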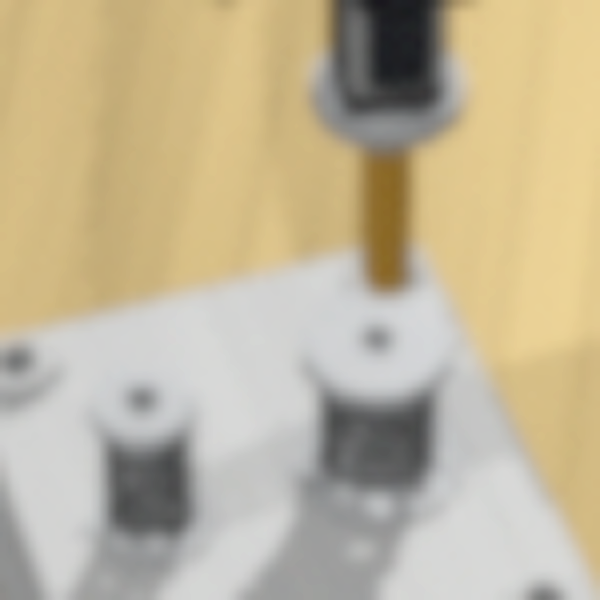

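Tip end at (387,288), cap centre at (377,338): the tip is about 2 mm toward -x, which I'll correct. Then approach.

Call:
move_arm(moves=[[0, [0.001, 0, 0.001], [0, 0, 0]], [0, [0.001, 0, 0.003], [0, 0, 0]], [0, [0, 0, 0.004], [0, 0, 0]], [0, [0, 0, 0.004], [0, 0, 0]], [0, [0, 0, 0.002], [0, 0, 0]], [0, [0, 0, 0.001], [0, 0, 0]], [0, [0, 0, 0], [0, 0, 0]], [0, [0, 0, 0], [0, 0, 0]], [0, [0, 0, 0], [0, 0, 0]], [0, [0, 0, 0], [0, 0, 0]]])

```text
time: 12.12
eef_pos: [0.5731, 0.0382, 0.2071]
tcp_rot: [0.99, 0.143, 0.0, 0.0]
contact_force: [-1.0, 0.3, -0.9]
opening: 0.273
finger_force: 98.3
```

Call:
move_arm(moves=[[0, [0, 0, 0.001], [0, 0, 0]], [0, [0, 0, 0.001], [0, 0, 0]], [0, [0, 0, 0.001], [0, 0, 0]], [0, [0, 0, 0.001], [0, 0, 0]], [0, [0, 0, 0.001], [0, 0, 0]], [0, [0, 0, 0], [0, 0, 0]], [0, [0, 0, 0], [0, 0, 0]], [0, [0, 0, 0], [0, 0, 0]], [0, [0, 0, 0], [0, 0, 0]], [0, [0, 0, 0], [0, 0, 0]]])

```text
time: 12.95
eef_pos: [0.5732, 0.0382, 0.2023]
tcp_rot: [0.99, 0.143, 0.0, 0.0]
contact_force: [-1.5, 1.4, 3.7]
opening: 0.271
finger_force: 99.1
```

Call:
move_arm(moves=[[0, [0, 0, 0.001], [0, 0, 0]], [0, [0, 0, 0.001], [0, 0, 0]], [0, [0, 0, 0.001], [0, 0, 0]], [0, [0, 0, 0.001], [0, 0, 0]], [0, [0, 0, 0.001], [0, 0, 0]], [0, [0, 0, 0], [0, 0, 0]], [0, [0, 0, 0], [0, 0, 0]], [0, [0, 0, 0], [0, 0, 0]], [0, [0, 0, 0], [0, 0, 0]], [0, [0, 0, 0], [0, 0, 0]]])

```text
time: 13.78
eef_pos: [0.5733, 0.0382, 0.1984]
tcp_rot: [0.99, 0.143, 0.0, 0.0]
contact_force: [-3.6, 0.4, 8.6]
opening: 0.265
finger_force: 99.6
```

Call:
move_arm(moves=[[0, [0, 0, 0.001], [0, 0, 0]], [0, [0, 0, 0.001], [0, 0, 0]], [0, [0, 0, 0.001], [0, 0, 0]], [0, [0, 0, 0.001], [0, 0, 0]], [0, [0, 0, 0.0007], [0, 0, 0]], [0, [0, 0, 0], [0, 0, 0]], [0, [0, 0, 0], [0, 0, 0]], [0, [0, 0, 0], [0, 0, 0]], [0, [0, 0, 0], [0, 0, 0]], [0, [0, 0, 0], [0, 0, 0]]])

```text
time: 14.62
eef_pos: [0.5735, 0.0382, 0.1948]
tcp_rot: [0.99, 0.143, 0.001, 0.0]
contact_force: [-4.5, -0.2, 11.6]
opening: 0.271
finger_force: 100.1
```

Call:
move_arm(moves=[[0, [0, 0, 0], [0, 0, 0]], [0, [0, 0, 0], [0, 0, 0]], [0, [0, 0, 0], [0, 0, 0]], [0, [0, 0, 0], [0, 0, 0]], [0, [0, 0, 0], [0, 0, 0]], [0, [0, 0, 0], [0, 0, 0]], [0, [0, 0, 0], [0, 0, 0]], [0, [0, 0, 0], [0, 0, 0]], [0, [0, 0, 0], [0, 0, 0]], [0, [0, 0, 0], [0, 0, 0]]])

```text
time: 15.45
eef_pos: [0.5734, 0.0382, 0.1947]
tcp_rot: [0.99, 0.143, 0.0, 0.0]
contact_force: [-4.3, 0.8, 11.9]
opening: 0.27
finger_force: 100.1
```

```bash
python3 go.py .5717 .0382 .213;python3 - <<'E'
from h import *
s=read_camera("side")
cv2.imwrite("pics/c2.png",cv2.convertScaleAbs(cv2.resize(s[200:275,275:350],None,fx=8,fy=8,interpolation=cv2.INTER_CUBIC)[:,:,::-1],alpha=1.2))
print(np.mean([0]),get_state()["contact_force"])
print([((w2px("side",X)[0]-[275,200]+.5)*8).round() for X in ([.573,.0382,.125],[.573,.0382,.117])])
E
```

```text
t 15.45 p [0.5734 0.0382 0.1947] yaw 16.441059628469603 zaxis [ 0.001  -0.0001 -1.    ] q6 1.173908992741334 F [-4.2928  0.8188 11.934 ] op 0.27037614597611287
tool shift [-0.0016 -0.0005 -0.0183]
0.0 [-5.12570964  0.81938154 12.35644743]
[array([375., 341.]), array([375., 363.])]
```

View pics/c2.png

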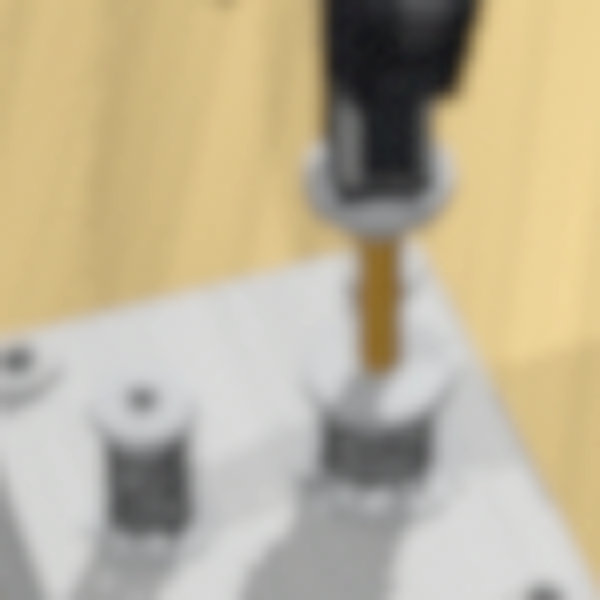

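The cap is visibly down (front edge moved from row ~400 to ~420, 7–8 mm) and the small cap is untouched. Force indicates about 7 mm and displacement about 7.7 mm, so I'll add a small trim.

Call:
move_arm(moves=[[0, [0, 0, 0.0006], [0, 0, 0]], [0, [0, 0, 0], [0, 0, 0]], [0, [0, 0, 0], [0, 0, 0]], [0, [0, 0, 0], [0, 0, 0]], [0, [0, 0, 0], [0, 0, 0]], [0, [0, 0, 0], [0, 0, 0]], [0, [0, 0, 0], [0, 0, 0]], [0, [0, 0, 0], [0, 0, 0]], [0, [0, 0, 0], [0, 0, 0]], [0, [0, 0, 0], [0, 0, 0]]])

```text
time: 16.33
eef_pos: [0.5735, 0.0382, 0.1943]
tcp_rot: [0.99, 0.143, 0.001, 0.0]
contact_force: [-4.7, 0.6, 12.9]
opening: 0.266
finger_force: 100.1
```

```bash
python3 go.py .5717 .0382 .213 && python3 -c "
from plant import *
print(sign_off())"
```

```text
t 16.33 p [0.5735 0.0382 0.1943] yaw 16.43594066445189 zaxis [ 0.0011 -0.0001 -1.    ] q6 1.1739644992246108 F [-4.7381  0.5783 12.8576] op 0.2663736869749568
tool shift [-0.0017 -0.0005 -0.0187]
the job is handed in; nothing more can be done
None
```

I dipped the drift about 28 mm below the pot's rim, then pressed the large cap and held it about 8 mm down (7.8 mm by force, 8.1 mm by TCP travel) with the drift still gripped, and handed in at 16.3 s; no verdict came back, and I took no final pictures of the pot, piston, wrench or jar.

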